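# Close the capsule carton and scan its label

### The arm

A 6-joint arm with a two-finger parallel gripper is mounted at the origin on the work surface. World frame = base frame: x ahead of the robot, y to its left, z up, the work surface at z = 0. Lengths are in mm, angles in rad, forces in N, time in s.
With the tool pointing down it reaches from about 350 to 850 mm from the base axis. Payload 8.1 kg.
Tool frame: the origin (TCP) lies at the very end of the fingers, on their centre line; the grasp point (between the pads) lies 19 mm behind it; z points along the fingers, y is the line along which they close (so a half turn about z gives the same grasp; the last joint's range is limited). The gripper opens to 85 mm and grips with 20 to 120 N. Pads are 22 mm wide; open, the fingers measure 114 mm over their backs; the gripper's body (76 mm by 85 mm) begins 54 mm behind the grasp point. The pads swing forward as they close: fully open they stand 13 mm farther back than shut.
Start: joints at [1.214, 0.13, 1.488, -0, 1.523, -0.085], TCP at [161.057, 577.984, 231.292] pointing down, gripper open.
Joint ranges: [-2.96, 2.96], [-0.89, 2.26], [0.02, 2.5], [-1.34, 4.48], [0, 2.73], [-2.66, 2.66]. Speed limits (rad/s): [2.39, 2.39, 2.79, 3.14, 3.14, 3.14].

### API

Orientations are given as a 3x3 rotation matrix whose columns are the frame's x, y, z axes.
In Python, from rig import sense, eyes, ticket, regions_of gives the robot as it stands.
- The arm moves only by the tool arm_command, never from a script. Its argument "moves" is a list of rows, each a list of 7 numbers: the shift along the tool's x, y, z normalised to -1 to 1, where 1 is 2.5 cm, then the turn, a rotation vector about the tool's x, y, z normalised to -1 to 1, where 1 is 5 degrees, then the opening, from -1 (shut) to 1 (fully open). In form: [[dx, dy, dz, rx, ry, rz, hand], ...]. A call has 1 to 5 rows; each row shifts and turns the commanded pose from where the row before left it, along the tool's axes as they then stand; what a row does not reach is not made up. A row lasts 1/12 s, in which the tool goes at most 41.7 mm and 7.16 degrees, less where a joint would pass 70% of its speed; a pose out of reach is approached as far as the arm can. A call with a number of a shift or a turn outside -1 to 1 is refused whole. A call with a gripper value outside its range is refused whole. The fingers move at their own pace and stop on an object; the grip force is fixed at half the most. Time passes only in rows, so rows that do not move let the fingers close. It gives the time, the measured TCP pose, the force, the opening and the grip force at its end, in the units of the state.
- sense(): the state, without advancing time (a new reading comes with each control period).
- eyes.get_image(name): name is "side" or "top" or "wrist"; returns the picture (384x512x3 uint8, red, green, blue); there is no depth.
- eyes.get_calibration(name): a dict with "fx", "fy", "cx", "cy" (pixels), "k1" (the pictures are not rectified: a ray, as slopes to the right and down, at radius r is drawn at 1 + k1 r^2 times it, then the intrinsics apply), "position" and "orientation" of the camera in the world; the wrist camera has in their place "T_tool_cam" (4x4, takes a point from camera to tool coordinates, whose origin is the TCP and whose axes are the flange's). Camera axes: x right, y up, looking along -z (the intrinsics and any distortion apply to the point x, -y, -z); pixel columns grow to the right and rows downward; lengths in mm; the calibration is good to about 2 mm. A picture is of the moment at which its call begins: read the wrist's pose just before it. get_calibration takes no time and is no camera call.
- ticket.job_done(): hands the job in; it is judged then, once.
Trained networks look in the newest picture that a camera, given by its name, has taken for a name from the list of things; names that differ only in an ending like _2 or _b are one class to them, and where a whole thing is asked for, a point or a joint stands for the part that bears it (a point fixed in the world has none). Each returns a list of dicts, best first, with "conf" (0 to 1); they miss things now and then, are a little off and sometimes report something else, mostly with a low value. They report only what shows in the picture. A call takes as long as a camera call. They do not tell look-alikes from the thing itself.
- regions_of(camera, query): "pixels" (384x512 bool, what is visible of it) and "point" ([column, row] in pixels, amid what is visible of it).
The state is a dict: "time_s": time; "joints": joint angles; "qd": joint speeds; "joint_efforts": joint torques, N m; "position": TCP position; "tool_rot": TCP orientation; "contact_force": force on the tool from outside, world axes, zero at the start; "torque": the same for the moment, N m; "grip_width": finger opening in mm; "grip_force": force on a finger pad.
Only numpy, scipy, OpenCV 4.12 (cv2) and the standard library are available. Lean on these libraries where they do the work, as an engineer would, in place of code of your own. Each camera call takes 0.05 s, during which the arm holds its last target. There are 200 camera calls.

### The job

The stiff lid of the coffee-capsule carton stands open: fold it fully shut so that the code label on it lies flat. Then pick up the orange-headed hand scanner, aim its red window at the middle of the label from above at about 8 to 10 cm and hold it steady there for two seconds. Finally set the scanner down, without dropping it, upright, centred and lengthwise on its black charging pad as it was at the start, and leave the loose capsules, the mug and the pack of wipes where they are.

Things in the scene. Friction and masses are not known exactly. Their poses are not given: they have to be found in the camera images.
- carton: open cardboard carton with a green band, full of coffee capsules, 120 (x) x 130 (y) x 90 mm high, heavy and fixed. Origin at the centre of its underside, z up; its x axis points from the free edge of the shut lid to the hinge edge
- lid (a joint): angle of the carton's stiff cardboard lid: 0 = shut and level, 1.57 = upright; it stays where it is left (stiff hinge, under 2 N at the free edge). The lid is 120 mm from hinge to free edge, 130 mm wide and 6 mm thick; shut, its underside is 90 mm and its top 96 mm above the carton's underside
- lid_hinge (a point): middle of the lid's hinge line (line along the carton's y axis), at the carton's +x rim, 90 mm above its underside, on the lid's underside; the frame turns with the lid: the lid reaches 120 mm along -x from here, z is the lid's outward normal
- label: white code label with black bars, 45 (x) x 64 (y) mm, on the outside of the lid, in its middle: 60 mm from the hinge line. Origin on the lid's outer face at the label's centre; z is the label's outward normal (up when the lid is shut)
- pad: black flat charging pad with two blue stripes along it, 200 (x) x 90 (y) x 10 mm thick, fixed to the table; origin at the centre of its underside, x along its length, z up
- scanner: hand scanner lying lengthwise on the pad, 0.2 kg, 170 mm long. Origin on its underside, z up, x along it towards the head. Grey handle 36 (y) x 36 mm high from x = -85 to +25 mm, orange head 56 (y) x 48 mm high from x = +25 to +85 mm, with its lower front corner cut at 45 degrees. Balance point about x = 0: grip the handle there, across its 36 mm width
- scanner_window: the scanner's red window, 40 mm wide, in the 45 degree cut under the front of its head. Origin at the window's centre, at x = 72, y = 0, z = 14 mm in the scanner's frame. Its x axis is the line of sight: forwards and down at 45 degrees when the scanner is level, (0.707, 0, -0.707) in the scanner's frame; its y axis is the scanner's y axis
- capsule_a: loose copper-coloured coffee capsule, 50 mm across, 45 mm high; origin at the centre of its underside, z up; must be left where it is
- capsule_b: loose copper-coloured coffee capsule, 50 mm across, 45 mm high; origin at the centre of its underside, z up; must be left where it is
- mug: blue mug, 80 mm across, 90 mm high; origin at the centre of its underside, z up; must be left where it is
- wipes: green pack of wipes, 110 (x) x 190 (y) x 50 mm; origin at the centre of its underside, z up; must be left where it is
- snack_basket: low white basket of red and blue snack bars, 160 (x) x 130 (y) x 50 mm, fixed; origin at the centre of its underside, z up
Things that resemble listed ones, but are neither listed nor needed, are in the scene too. What is shaped like the scanner but purple is not meant.

How it is judged:
By the outcome, as a careful person would: the job done as asked, in the order asked, and still so for the second after the job is handed in, with the robot touching nothing.
It also fails if it takes over 66 s, if anything falls off the work surface, if the arm or the gripper's body presses on something with over 40 N, if the wrist force passes 120 N, or if a joint passes its speed limit or range.

## Working session

There is one attempt and no reset: what is moved stays moved. The work goes in short steps, Python scripts to look and compute and a tool call to move; the robot and the scene stay as the last step left them, time stands still between calls to the robot, and variables do not carry over. Pictures are saved under pics/ and viewed, at most 10 in all, crops included, and the job is handed in when it is done.

Besides the shell and the picture viewer there is one more tool, called after "Request:" as name(argument=value, ...), one argument or row to a line, values as JSON. arm_command: Moves the arm, as the interface text tells. Scaled input: -1 to 1 covers 2.5 cm each way for a shift and 5 degrees each way for a turn. Its arguments: {"type":"object","properties":{"moves":{"type":"array"}},"required":["moves"]}

```bash
mkdir -p pics; ls
python3 - <<'E'
from rig import sense, eyes
import cv2, numpy as np
print(sense())
a=[eyes.get_image(n) for n in("side","top")]
for n in("side","top","wrist"):print(n,eyes.get_calibration(n))
for n,i in zip(("side","top"),a): cv2.imwrite(f"pics/{n}0.png",cv2.resize(i[:,:,::-1],(800,600)))
E
```

```text
pics
{'time_s': 0.0, 'joints': array([ 1.21361455e+00,  1.31163316e-01,  1.48925964e+00, -9.06330902e-06,
        1.52298059e+00, -8.53810787e-02]), 'qd': array([ 1.53757896e-03, -1.77391858e-03, -1.16544742e-04, -3.93906185e-05,
       -6.10162280e-04,  2.05030979e-04]), 'joint_efforts': array([ 2.65430208e-04, -5.69394457e+01, -5.00561321e+01, -2.21097525e-04,
        1.42069199e-02,  2.69623496e-05]), 'position': array([160.86329852, 577.47963887, 230.25391566]), 'tool_rot': array([[-9.63289103e-01,  2.68465478e-01, -6.24669418e-04],
       [ 2.68466166e-01,  9.63287615e-01, -1.69976246e-03],
       [ 1.45408772e-04, -1.80506526e-03, -9.99998360e-01]]), 'contact_force': array([-0.08263573,  0.0286666 , -1.082814  ]), 'torque': array([-0.00774582, -0.02668816, -0.02740218]), 'grip_force': 0.0, 'grip_width': 85.43724592678956}
side {'fx': 461.29474939694194, 'fy': 461.29474939694194, 'cx': 260.7105274141316, 'cy': 196.40649886622467, 'k1': -0.13978098538047162, 'position': array([385.74624976, 935.4737681 , 712.16653247]), 'orientation': array([[-0.98662203,  0.07338514, -0.14557335
[... 252 characters left out ...]
[ 383.20007862,  -15.69413633, 1228.71112779]), 'orientation': array([[ 0.00810279,  0.99142739, -0.13040736],
       [-0.99996111,  0.00757927, -0.0045103 ],
       [-0.00348325,  0.13043884,  0.99145024]])}
wrist {'fx': 303.1117273846951, 'fy': 303.1117273846951, 'cx': 254.29124296809212, 'cy': 195.00173613710052, 'k1': 0.02438635892935707, 'T_tool_cam': array([[-1.31921776e-03,  9.59849787e-01,  2.80511400e-01,
         7.21035290e+01],
       [ 9.99999111e-01,  1.32126441e-03,  1.81815138e-04,
        -1.38027045e-01],
       [-1.96114510e-04,  2.80511391e-01, -9.59850676e-01,
        -1.42220141e+02],
       [ 0.00000000e+00,  0.00000000e+00,  0.00000000e+00,
         1.00000000e+00]])}
```

View pics/side0.png

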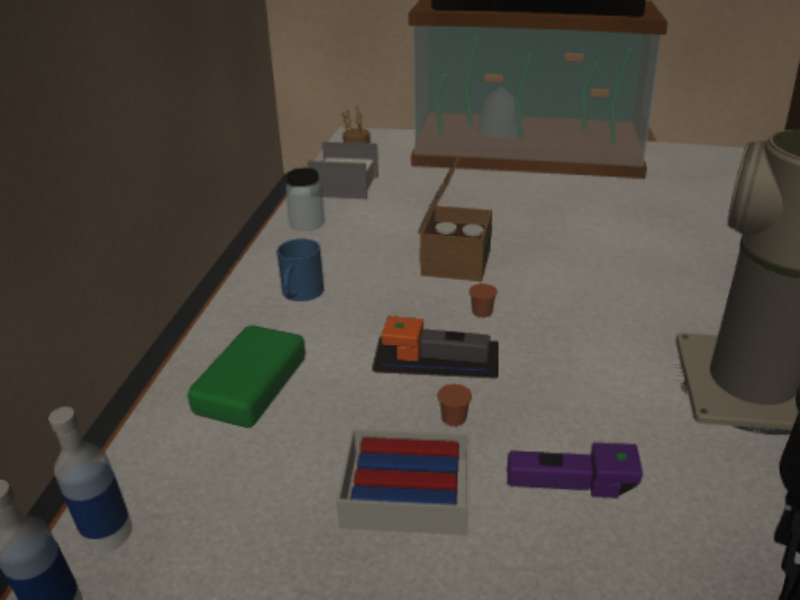

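View pics/top0.png

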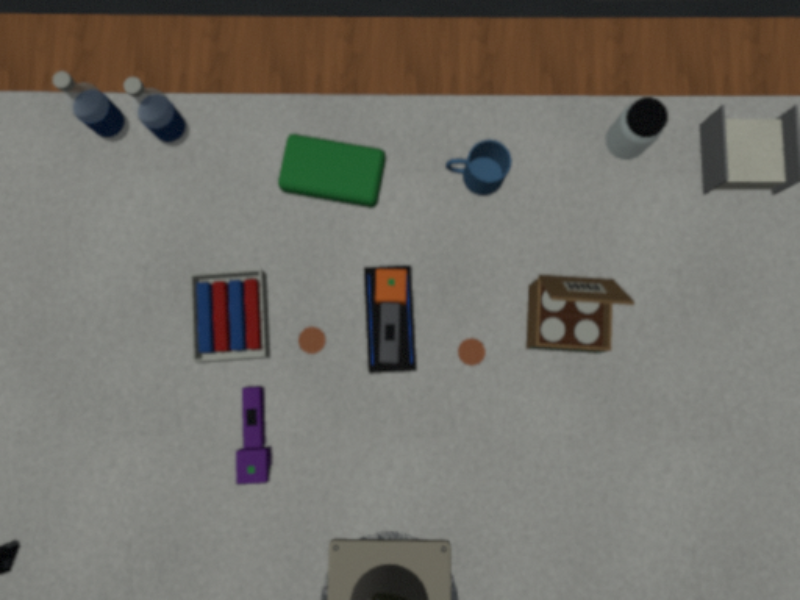

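The side view shows the carton at about (455,245), its lid leaning toward the robot, and the scanner on its pad at (437,345). In the top view the pad and scanner are at (390,318), the carton at (570,313) and the capsules at (312,340) and (471,351). The purple decoy is at (252,435). Next I'll fit poses from the masks.

```bash
cat > h.py <<'E'
import numpy as np, cv2
from rig import sense, eyes, regions_of
from scipy.optimize import minimize
def cam(n, s=None):
    c=eyes.get_calibration(n)
    if n=="wrist":
        s=s or sense(); T=c["T_tool_cam"]; R=s["tool_rot"]@T[:3,:3]; p=s["position"]+s["tool_rot"]@T[:3,3]
    else: R,p=c["orientation"],c["position"]
    return c,np.array(R),np.array(p)
def proj(C,P):
    c,R,p=C; q=(np.atleast_2d(P)-p)@R; u=np.c_[q[:,0],-q[:,1]]/-q[:,2:3]
    u=u*(1+c["k1"]*(u**2).sum(1,keepdims=True)); return u*[c["fx"],c["fy"]]+[c["cx"],c["cy"]]
def ray(C,px):
    c,R,p=C; d=(np.atleast_2d(px)-[c["cx"],c["cy"]])/[c["fx"],c["fy"]]; u=d.copy()
    for _ in range(8): u=d/(1+c["k1"]*(u**2).sum(1,keepdims=True))
    return np.c_[u[:,0],-u[:,1],-np.ones(len(u))]@R.T
def at_z(C,px,z):
    v=ray(C,px); return C[2]+v*((z-C[2][2])/v[:,2:3])
def box(x0,x1,y0,y1,z0,z1): return np.array([[x,y,z] for x in(x0,x1) for y in(y0,y1) for z in(z0,z1)],float)
def rz(a): c,s=np.cos(a),np.sin(a); return np.array([[c,-s,0],[s,c,0],[0,0,1]])
SS=4
def sil(C,hulls):
    m=np.zeros((384*SS,512*SS),np.uint8)
    for h in hulls:
        q=((proj(C,h)+.5)*SS).astype(np.float32); cv2.fillConvexPoly(m,cv2.convexHull(q).astype(np.int32),255)
    return cv2.resize(m,(512,384),interpolation=cv2.INTER_AREA)/255.
def fit(obs,model,x0,step):
    """obs: list of (C,mask); model(params)->hulls; maximise mean IoU"""
    def f(x):
        r=0
        for C,m in obs:
            s=sil(C,model(x)); r+=1-np.minimum(s,m).sum()/np.maximum(s,m).sum()
        return r/len(obs)
    x0=np.array(x0,float); best=None
    for k in(1,.4):
        S=np.vstack([x0]+[x0+k*np.eye(len(x0))[i]*step[i] for i in range(len(x0))])
        best=minimize(f,x0,method="Nelder-Mead",options=dict(initial_simplex=S,xatol=.02,fatol=1e-5,maxiter=400)); x0=best.x
    return best.x,1-best.fun
E
python3 - <<'E'
from h import *
import pickle
M={}
vis={n:eyes.get_image(n) for n in("side","top")}
for n in("side","top"):
    C=cam(n)
    for q in("carton","lid","label","pad","scanner","capsule_a","mug","wipes"):
        for i,r in enumerate(regions_of(n,q)[:3]):
            m=r["pixels"]; M[n,q,i]=m
            y,x=np.nonzero(m); print(n,q,i,round(r["conf"],2),np.round(r["point"]),m.sum(),(x.min(),x.max(),y.min(),y.max()),at_z(C,r["point"],30).round()[0])
pickle.dump((M,vis),open("m.pkl","wb"))
E
```

```text
side carton 0 0.98 [290. 154.] 2139 (np.int64(267), np.int64(314), np.int64(107), np.int64(179)) [ 516. -349.   30.]
side lid 0 0.52 [280. 125.] 184 (np.int64(268), np.int64(293), np.int64(101), np.int64(148)) [ 575. -567.   30.]
side pad 0 0.8 [278. 235.] 947 (np.int64(238), np.int64(318), np.int64(217), np.int64(241)) [499.  63.  30.]
side scanner 0 0.97 [373. 302.] 2240 (np.int64(325), np.int64(411), np.int64(282), np.int64(318)) [279. 257.  30.]
side scanner 1 0.63 [275. 219.] 1481 (np.int64(244), np.int64(313), np.int64(202), np.int64(232)) [515.   1.  30.]
side scanner 2 0.45 [280. 128.] 78 (np.int64(270), np.int64(292), np.int64(102), np.int64(143)) [ 574. -546.   30.]
side capsule_a 0 0.79 [310. 188.] 294 (np.int64(300), np.int64(317), np.int64(182), np.int64(202)) [ 439. -157.   30.]
side capsule_a 1 0.68 [291. 255.] 483 (np.int64(280), np.int64(301), np.int64(246), np.int64(273)) [461. 134.  30.]
side capsule_a 2 0.44 [272. 218.] 1412 (np.int64(244), np.int64(312), np.int64(204), np.int64(232)) [523.  -5.  30.]
side mug 0 0.97 [192. 172.] 978 (np.int64(178), np.int64(206), 
[... 811 characters left out ...]
25)) [ 521. -333.   30.]
top pad 2 0.17 [198. 216.] 263 (np.int64(191), np.int64(209), np.int64(209), np.int64(226)) [467. 146.  30.]
top scanner 0 0.98 [162. 286.] 1184 (np.int64(150), np.int64(174), np.int64(247), np.int64(310)) [273. 243.  30.]
top scanner 1 0.85 [246. 196.] 923 (np.int64(240), np.int64(260), np.int64(172), np.int64(232)) [525.  12.  30.]
top capsule_a 0 0.49 [300. 227.] 253 (np.int64(293), np.int64(310), np.int64(217), np.int64(234)) [ 439. -143.   30.]
top mug 0 0.67 [309. 108.] 965 (np.int64(285), np.int64(326), np.int64(89), np.int64(125)) [ 788. -172.   30.]
top wipes 0 0.86 [212. 108.] 2532 (np.int64(178), np.int64(247), np.int64(85), np.int64(132)) [788. 115.  30.]
```

```bash
cat > models.py <<'E'
from h import *
def carton(x):
    R=rz(x[2]); t=np.array([x[0],x[1],0]); th=x[3]
    L=box(-120,0,-65,65,0,6); Ry=np.array([[np.cos(th),0,np.sin(th)],[0,1,0],[-np.sin(th),0,np.cos(th)]])
    L=L@Ry.T+[60,0,90]
    return [box(-60,60,-65,65,0,90)@R.T+t, L@R.T+t]
def pad(x): return [box(-100,100,-45,45,0,10)@rz(x[2]).T+[x[0],x[1],0]]
def scanner(x):
    hd=np.array([[a,b,c] for b in(-28,28) for a,c in((25,0),(58,0),(85,27),(85,48),(25,48))],float)
    return [h@rz(x[2]).T+[x[0],x[1],10] for h in(box(-85,25,-18,18,0,36),hd)]
E
python3 - <<'E'
from models import *
import pickle
M,vis=pickle.load(open("m.pkl","rb"))
S,T=cam("side"),cam("top")
g=lambda *k:np.logical_or.reduce([M[i] for i in k]).astype(float)
cs,ct=g(("side","carton",0),("side","lid",0)),g(("top","carton",0),("top","lid",0))
for nm,o in (("both",[(S,cs),(T,ct)]),("top",[(T,ct)]),("side",[(S,cs)])):
    x,q=fit(o,carton,[530,-340,0,1.1],[20,20,.1,.2]); print("carton",nm,x.round(3),round(q,3))
    if nm=="both": xc=x
ps,pt=g(("side","pad",0),("side","scanner",1)),g(("top","pad",0),("top","scanner",1))
for nm,o in (("both",[(S,ps),(T,pt)]),("top",[(T,pt)]),("side",[(S,ps)])):
    x,q=fit(o,lambda p:pad(p)+scanner(p),[500,15,0],[20,20,.1]); print("pad+sc",nm,x.round(3),round(q,3))
    if nm=="both": xp=x
for nm,o in (("both",[(S,g(("side","scanner",1))),(T,g(("top","scanner",1)))]),("top",[(T,g(("top","scanner",1)))])):
    x,q=fit(o,scanner,xp,[10,10,.1]); print("sc",nm,x.round(3),round(q,3))
for n,C in(("side",S),("top",T)):
    im=vis[n][:,:,::-1].copy(); im=cv2.resize(im,None,fx=4,fy=4,interpolation=cv2.INTER_CUBIC)
    for h in carton(xc)+pad(xp)+scanner(x):
        cv2.polylines(im,[cv2.convexHull(((proj(C,h)+.5)*4).astype(np.float32)).astype(int)],1,(0,255,255),1)
    c=[(233,150),(228,160)][n=="top"]; w=(130,105) if n=="side" else (190,90)
    cr=im[(c[1]-(55 if n=="side" else 0))*4:(c[1]+w[1])*4, c[0]*4:(c[0]+w[0])*4]
    cv2.imwrite(f"pics/fit_{n}.png",cr if cr.shape[0]<600 else cv2.resize(cr,None,fx=600/cr.shape[0],fy=600/cr.shape[0])); print(cr.shape)
E
```

```text
carton both [ 5.08844e+02 -3.19258e+02 -5.50000e-02  1.09900e+00] 0.949
carton top [ 5.09135e+02 -3.20358e+02 -6.10000e-02  1.10100e+00] 0.951
carton side [ 5.07540e+02 -3.18007e+02 -5.00000e-02  1.10700e+00] 0.954
pad+sc both [5.0521e+02 1.6450e+00 5.8000e-02] 0.932
pad+sc top [5.06017e+02 1.96100e+00 6.00000e-02] 0.914
pad+sc side [5.05144e+02 7.21000e-01 4.20000e-02] 0.951
sc both [ 5.06241e+02  3.59000e-01 -2.30000e-02] 0.934
sc top [ 5.0734e+02 -4.7000e-02 -2.2000e-02] 0.942
(640, 520, 3)
(360, 760, 3)
```

The fits agree well: carton at (509, -319.5, yaw -0.056) with the lid at 1.10 rad, and pad at (505, 1.5, yaw about 0.055). I'll move over with the gripper shut.

Request:
arm_command(
  moves=[
    [0, 0, -0.4, 0, 0, -0.5, -1],
    [0, 0, -0.4, 0, 0, -0.5, -1],
    [0, 0, -0.4, 0, 0, -0.5, -1],
    [0, 0, -0.4, 0, 0, -0.5, -1],
    [0, 0, -0.4, 0, 0, -0.5, -1],
  ],
)

```text
time_s: 1.42
position: [161.1, 577.9, 281.7]
tool_rot: [[-0.999, 0.051, -0.0], [0.051, 0.999, -0.0], [0.0, -0.0, -1.0]]
contact_force: [0.1, 0.5, 0.4]
grip_width: 25.1
grip_force: 0.0
```

Request:
arm_command(
  moves=[
    [-1, -1, 0, 0, 0, 0, -1],
    [-1, -1, 0, 0, 0, 0, -1],
    [-1, -1, 0, 0, 0, 0, -1],
    [-1, -1, 0, 0, 0, 0, -1],
    [-1, -1, 0, 0, 0, 0, -1],
  ],
)

```text
time_s: 1.83
position: [279.9, 445.2, 281.4]
tool_rot: [[-0.999, 0.053, 0.0], [0.053, 0.999, 0.0], [-0.0, 0.0, -1.0]]
contact_force: [1.8, -0.3, -1.5]
grip_width: 0.0
grip_force: 0.0
```

Request:
arm_command(
  moves=[
    [-1, -1, 0, 0, 0, 0, -1],
    [-1, -1, 0, 0, 0, 0, -1],
    [-1, -1, 0, 0, 0, 0, -1],
    [-1, -1, 0, 0, 0, 0, -1],
    [-1, -1, 0, 0, 0, 0, -1],
  ],
)

```text
time_s: 2.25
position: [398.2, 313.5, 281.6]
tool_rot: [[-0.999, 0.053, 0.001], [0.053, 0.999, 0.0], [-0.001, 0.0, -1.0]]
contact_force: [0.1, -0.1, 0.1]
grip_width: -0.3
grip_force: 0.0
```

Request:
arm_command(
  moves=[
    [-1, -1, 0, 0, 0, 0, -1],
    [-1, -1, 0, 0, 0, 0, -1],
    [-1, -1, 0, 0, 0, 0, -1],
    [-1, -1, 0, 0, 0, 0, -1],
    [-0.5, -1, 0, 0, 0, 0, -1],
  ],
)

```text
time_s: 2.67
position: [504.8, 182.2, 281.2]
tool_rot: [[-0.999, 0.055, 0.001], [0.055, 0.999, -0.0], [-0.001, -0.0, -1.0]]
contact_force: [0.9, -0.2, -0.6]
grip_width: 0.1
grip_force: 0.0
```

Request:
arm_command(
  moves=[
    [0, -1, 0, 0, 0, 0, -1],
    [0, -1, 0, 0, 0, 0, -1],
    [0, -1, 0, 0, 0, 0, -1],
    [0, -1, 0, 0, 0, 0, -1],
    [0, -1, 0, 0, 0, 0, -1],
  ],
)

```text
time_s: 3.08
position: [496.1, 58.1, 281.4]
tool_rot: [[-0.999, 0.054, 0.0], [0.054, 0.999, -0.0], [-0.0, -0.0, -1.0]]
contact_force: [0.4, 0.3, -0.6]
grip_width: -0.1
grip_force: 0.0
```

Request:
arm_command(
  moves=[
    [-0.24, -1, 0, 0, 0, 0, -1],
    [-0.24, -1, 0, 0, 0, 0, -1],
    [-0.24, -1, 0, 0, 0, 0, -1],
    [-0.24, -1, 0, 0, 0, 0, -1],
    [-0.24, -1, 0, 0, 0, 0, -1],
  ],
)

```text
time_s: 3.5
position: [519.6, -68.5, 281.5]
tool_rot: [[-0.999, 0.054, 0.0], [0.054, 0.999, -0.0], [-0.0, -0.0, -1.0]]
contact_force: [0.4, -0.5, -0.1]
grip_width: -0.3
grip_force: 0.0
```

Request:
arm_command(
  moves=[
    [-0.24, -1, 0, 0, 0, 0, -1],
    [-0.24, -1, 0, 0, 0, 0, -1],
    [-0.24, -1, 0, 0, 0, 0, -1],
    [-0.24, -1, 0, 0, 0, 0, -1],
    [-0.24, -1, 0, 0, 0, 0, -1],
  ],
)

```text
time_s: 3.92
position: [542.8, -194.9, 281.4]
tool_rot: [[-0.999, 0.054, 0.0], [0.054, 0.999, -0.0], [-0.0, -0.0, -1.0]]
contact_force: [0.6, 0.2, 0.7]
grip_width: -0.1
grip_force: 0.0
```

Request:
arm_command(
  moves=[
    [-0.24, -1, 0, 0, 0, 0, -1],
    [-0.24, -1, 0, 0, 0, 0, -1],
    [-0.24, -1, 0, 0, 0, 0, -1],
    [-0.24, -1, 0, 0, 0, 0, -1],
    [-0.24, -1, 0, 0, 0, 0, -1],
  ],
)

```text
time_s: 4.33
position: [566.1, -321.3, 281.2]
tool_rot: [[-0.999, 0.054, -0.0], [0.054, 0.999, 0.0], [0.0, 0.0, -1.0]]
contact_force: [-0.2, -0.1, 0.4]
grip_width: 0.1
grip_force: 0.0
```

Request:
arm_command(
  moves=[
    [0, 0, 0.9, 0, 0, 0, -1],
    [0, 0, 0.9, 0, 0, 0, -1],
    [0, 0, 0.9, 0, 0, 0, -1],
    [0, 0, 0.9, 0, 0, 0, -1],
    [0, 0, 0, 0, 0, 0, -1],
  ],
)

```text
time_s: 4.75
position: [563.4, -318.4, 185.0]
tool_rot: [[-0.999, 0.054, -0.007], [0.054, 0.999, 0.005], [0.008, 0.005, -1.0]]
contact_force: [-0.8, 0.4, -1.2]
grip_width: -0.2
grip_force: 0.0
```

Request:
arm_command(
  moves=[
    [0.35, 0, 0.1, 0, 0, 0, -1],
    [0.35, 0, 0.1, 0, 0, 0, -1],
    [0.3, 0, 0.15, 0, 0, 0, -1],
    [0.24, 0, 0.13, 0, 0, 0, -1],
    [0.24, 0, 0.13, 0, 0, 0, -1],
  ],
)

```text
time_s: 5.17
position: [529.0, -318.3, 177.0]
tool_rot: [[-0.999, 0.054, 0.001], [0.054, 0.999, -0.001], [-0.001, -0.001, -1.0]]
contact_force: [-0.5, 0.3, 1.7]
grip_width: 0.2
grip_force: 0.4
```

Request:
arm_command(
  moves=[
    [0.24, 0, 0.15, 0, 0, 0, -1],
    [0.2, 0, 0.17, 0, 0, 0, -1],
    [0.2, 0, 0.17, 0, 0, 0, -1],
    [0.2, 0, 0.18, 0, 0, 0, -1],
    [0.16, 0, 0.21, 0, 0, 0, -1],
  ],
)

```text
time_s: 5.58
position: [503.6, -316.7, 153.7]
tool_rot: [[-0.999, 0.054, 0.0], [0.054, 0.999, -0.0], [-0.0, -0.0, -1.0]]
contact_force: [0.3, -0.5, 1.2]
grip_width: 0.2
grip_force: 0.4
```

Request:
arm_command(
  moves=[
    [0.16, 0, 0.21, 0, 0, 0, -1],
    [0.16, 0, 0.21, 0, 0, 0, -1],
    [0.12, 0, 0.24, 0, 0, 0, -1],
    [0.12, 0, 0.24, 0, 0, 0, -1],
    [0.1, 0, 0.24, 0, 0, 0, -1],
  ],
)

```text
time_s: 6.0
position: [487.2, -315.7, 124.8]
tool_rot: [[-0.999, 0.054, -0.0], [0.054, 0.999, 0.0], [0.0, 0.0, -1.0]]
contact_force: [-1.5, 0.0, 1.2]
grip_width: 0.1
grip_force: 0.4
```

Request:
arm_command(
  moves=[
    [0.08, 0, 0.25, 0, 0, 0, -1],
    [0.08, 0, 0.25, 0, 0, 0, -1],
    [0.06, 0, 0.2, 0, 0, 0, -1],
    [0.04, 0, 0.2, 0, 0, 0, -1],
    [0, 0, 0, 0, 0, 0, -1],
  ],
)

```text
time_s: 6.42
position: [480.4, -315.0, 101.6]
tool_rot: [[-0.999, 0.054, -0.001], [0.054, 0.999, 0.001], [0.002, 0.001, -1.0]]
contact_force: [-0.5, 0.2, 0.2]
grip_width: 0.2
grip_force: 0.0
```

Request:
arm_command(
  moves=[
    [0, 0, 0.08, 0, 0, 0, -1],
    [0, 0, 0.08, 0, 0, 0, -1],
    [0, 0, 0.06, 0, 0, 0, -1],
    [0, 0, 0.04, 0, 0, 0, -1],
    [0, 0, 0, 0, 0, 0, -1],
  ],
)

```text
time_s: 6.83
position: [481.2, -315.5, 96.4]
tool_rot: [[-0.999, 0.054, 0.0], [0.054, 0.999, -0.0], [-0.0, -0.0, -1.0]]
contact_force: [-1.0, 0.3, 0.9]
grip_width: -0.4
grip_force: 0.0
```

Request:
arm_command(
  moves=[
    [0, 0, 0.04, 0, 0, 0, -1],
    [0, 0, 0.04, 0, 0, 0, -1],
    [0, 0, 0, 0, 0, 0, -1],
  ],
)

```text
time_s: 7.08
position: [481.3, -315.6, 95.9]
tool_rot: [[-0.999, 0.054, 0.0], [0.054, 0.999, -0.0], [-0.0, -0.0, -1.0]]
contact_force: [-3.5, 3.1, 9.6]
grip_width: 0.0
grip_force: 4.6
```

Request:
arm_command(
  moves=[
    [0, 0, -0.5, 0, 0, 0, -1],
    [0, 0, -0.9, 0, 0, 0, -1],
    [0, 0, -0.9, 0, 0, 0, -1],
    [0, 0, -0.9, 0, 0, 0, -1],
    [0, 0, -0.9, 0, 0, 0, -1],
  ],
)

```text
time_s: 7.5
position: [481.2, -315.4, 198.8]
tool_rot: [[-0.999, 0.054, 0.0], [0.054, 0.999, -0.0], [-0.0, -0.0, -1.0]]
contact_force: [-0.0, -0.1, -0.2]
grip_width: 0.0
grip_force: 0.0
```

Request:
arm_command(
  moves=[
    [0, 1, 0, 0, 0, -0.2, 1],
    [0, 1, 0, 0, 0, -0.2, 1],
    [0, 1, 0, 0, 0, -0.2, 1],
    [0, 1, 0, 0, 0, 0, 1],
    [0, 1, 0, 0, 0, 0, 1],
  ],
)

```text
time_s: 7.92
position: [483.9, -189.5, 197.9]
tool_rot: [[-1.0, 0.001, 0.001], [0.001, 1.0, -0.0], [-0.001, -0.0, -1.0]]
contact_force: [-0.4, 1.0, 0.2]
grip_width: 60.7
grip_force: 0.0
```

Request:
arm_command(
  moves=[
    [0, 1, 0, 0, 0, 0, 1],
    [0, 1, 0, 0, 0, 0, 1],
    [0, 1, 0, 0, 0, 0, 1],
    [0, 1, 0, 0, 0, 0, 1],
    [0, 1, 0, 0, 0, 0, 1],
  ],
)

```text
time_s: 8.33
position: [484.1, -64.4, 197.9]
tool_rot: [[-1.0, 0.001, 0.001], [0.001, 1.0, -0.0], [-0.001, -0.0, -1.0]]
contact_force: [-0.5, 0.2, 0.2]
grip_width: 85.3
grip_force: 0.0
```

Request:
arm_command(
  moves=[
    [0, 1, 0, 0, 0, 0, 1],
    [0, 1, 0, 0, 0, 0, 1],
    [0, 0.6, 0, 0, 0, 0, 1],
    [0, 0, 0, 0, 0, 0, 1],
    [0, 0, 0, 0, 0, 0, 1],
  ],
)

```text
time_s: 8.75
position: [484.3, 0.0, 197.8]
tool_rot: [[-1.0, -0.001, 0.001], [-0.001, 1.0, -0.0], [-0.001, -0.0, -1.0]]
contact_force: [-0.0, 0.1, -0.8]
grip_width: 85.4
grip_force: 0.0
```

```bash
cat > meas.py <<'E'
from models import *
import pickle
O={}; s=sense(); print(s["position"].round(1),s["time_s"])
W=cam("wrist",s); im={n:eyes.get_image(n) for n in("wrist","top","side")}; Cs={"wrist":W,"top":cam("top"),"side":cam("side")}
rng={"wrist":None}
for n in im:
    for q in("pad","scanner","lid","carton"):
        for r in regions_of(n,q)[:3]:
            print(n,q,round(r["conf"],2),np.round(r["point"]),r["pixels"].sum(),at_z(Cs[n],r["point"],30).round()[0])
            O.setdefault((n,q),[]).append(r["pixels"])
pickle.dump((O,im,Cs),open("m2.pkl","wb"))
cv2.imwrite("pics/wrist1.png",im["wrist"][:,:,::-1])
E
python3 meas.py
```

```text
[484.3   0.  197.8] 8.75
wrist pad 0.82 [279. 160.] 6933 [465.  25.  30.]
wrist scanner 0.89 [502.  40.] 1455 [357. 226.  30.]
wrist scanner 0.73 [256. 213.] 7122 [524.   1.  30.]
wrist lid 0.34 [422. 379.] 35 [747. 213.  30.]
wrist lid 0.19 [107. 136.] 2467 [ 442. -148.   30.]
wrist carton 0.82 [ 14. 204.] 4091 [ 513. -255.   30.]
top pad 0.61 [255. 227.] 509 [439. -17.  30.]
top scanner 0.81 [163. 286.] 1069 [273. 240.  30.]
top scanner 0.5 [246. 225.] 167 [444.   9.  30.]
top lid 0.88 [367. 201.] 2152 [ 514. -336.   30.]
top carton 0.71 [364. 203.] 2465 [ 508. -326.   30.]
side pad 0.67 [280. 233.] 943 [495.  57.  30.]
side pad 0.62 [288. 256.] 460 [467. 139.  30.]
side scanner 0.79 [272. 217.] 1421 [525.  -8.  30.]
side scanner 0.65 [374. 301.] 2143 [277. 255.  30.]
side lid 0.64 [299. 144.] 463 [ 495. -428.   30.]
side carton 0.59 [298. 156.] 1421 [ 488. -341.   30.]
```

Run:
```python
from models import *
import pickle
O,im,Cs=pickle.load(open("m2.pkl","rb"))
f=lambda m:m.astype(float)
W,T,S=Cs["wrist"],Cs["top"],Cs["side"]
sw,pw=f(O["wrist","scanner"][1]),f(O["wrist","pad"][0]|O["wrist","scanner"][1])
x,q=fit([(W,sw)],scanner,[506,0,0],[10,10,.1]); print("sc wrist",x.round(3),round(q,3))
p,q=fit([(W,pw)],lambda p:pad(p)+scanner(x),[505,1,.02],[10,10,.1]); print("pad wrist",p.round(3),round(q,3))
p2,q=fit([(S,f(O["side","pad"][0]|O["side","scanner"][0]))],lambda p:pad(p)+scanner(x),[505,1,.02],[10,10,.1]); print("pad side",p2.round(3),round(q,3))
for o in([(T,f(O["top","carton"][0]|O["top","lid"][0]))],[(T,f(O["top","carton"][0]|O["top","lid"][0])),(S,f(O["side","carton"][0]|O["side","lid"][0]))]):
    c,q=fit(o,carton,[509,-319,-.05,.02],[10,10,.1,.1]); print("carton",c.round(3),round(q,3))
v=cv2.resize(im["wrist"][:,:,::-1],None,fx=1.5,fy=1.5)
for h in pad(p)+scanner(x): cv2.polylines(v,[cv2.convexHull(((proj(W,h)+.5)*1.5).astype(np.float32)).astype(int)],1,(0,255,255),1)
cv2.imwrite("pics/wfit.png",v)
```

```text
sc wrist [ 5.0572e+02  2.7630e+00 -2.0000e-02] 0.959
pad wrist [5.0525e+02 4.1560e+00 5.6000e-02] 0.967
pad side [5.04347e+02 6.08000e-01 4.50000e-02] 0.95
carton [ 5.09185e+02 -3.21128e+02 -5.10000e-02 -7.30000e-02] 0.968
carton [ 5.08041e+02 -3.21158e+02 -4.20000e-02  1.10000e-02] 0.832
```

View pics/wfit.png

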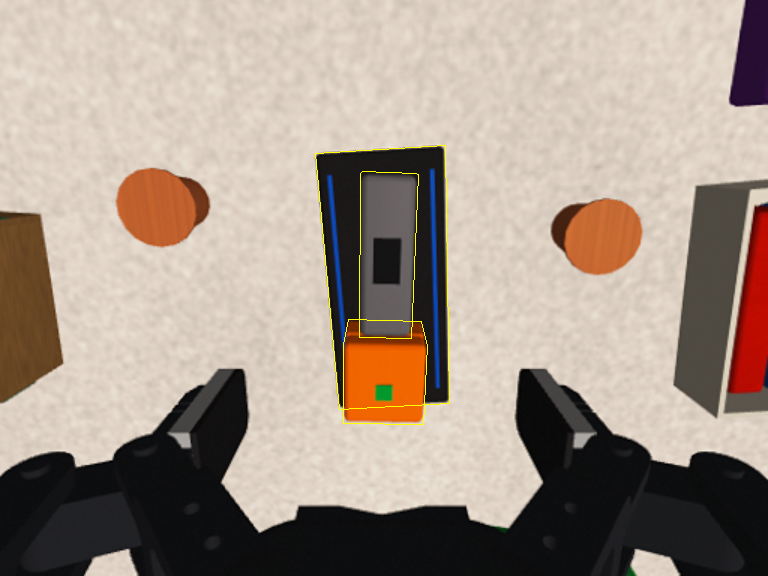

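The overlay fits the scanner and pad closely. The scanner is skewed about 4° to the pad, which I'll correct when placing it. Now the grasp.

Request:
arm_command(
  moves=[
    [-0.43, 0.03, 0.6, 0, 0, 0.12, 1],
    [-0.43, 0.03, 0.8, 0, 0, 0.11, 1],
    [0, 0, 1, 0, 0, 0, 1],
    [0, 0, 1, 0, 0, 0, 1],
    [0, 0, 1, 0, 0, 0, 1],
  ],
)

```text
time_s: 9.92
position: [505.9, 0.9, 86.1]
tool_rot: [[-1.0, 0.021, 0.001], [0.021, 1.0, -0.0], [-0.001, -0.0, -1.0]]
contact_force: [0.1, 0.2, 0.7]
grip_width: 85.6
grip_force: 0.0
```

Request:
arm_command(
  moves=[
    [0, 0, 1, 0, 0, 0, 1],
    [0, 0, 0.8, 0, 0, 0, 1],
    [0, 0, 0.6, 0, 0, 0, 1],
    [0, 0, 0.4, 0, 0, 0, 1],
    [0, 0, 0, 0, 0, 0, 1],
  ],
)

```text
time_s: 10.33
position: [503.7, 1.1, 14.6]
tool_rot: [[-1.0, 0.021, -0.004], [0.021, 1.0, 0.0], [0.004, 0.0, -1.0]]
contact_force: [-0.1, -0.7, -1.1]
grip_width: 85.3
grip_force: 0.0
```

Request:
arm_command(
  moves=[
    [0, 0, 0, 0, 0, 0, 0.3],
    [0, 0, 0, 0, 0, 0, 0],
    [0, 0, 0, 0, 0, 0, -0.2],
    [0, 0, 0, 0, 0, 0, -1],
    [0, 0, 0, 0, 0, 0, -1],
  ],
)

```text
time_s: 10.75
position: [507.0, 0.8, 18.5]
tool_rot: [[-1.0, 0.021, 0.003], [0.021, 1.0, -0.0], [-0.003, -0.0, -1.0]]
contact_force: [2.2, 0.2, 11.6]
grip_width: 34.9
grip_force: 62.3
```

Request:
arm_command(
  moves=[
    [0, 0, 0, 0, 0, 0, -1],
    [0, 0, 0, 0, 0, 0, -1],
    [0, 0, 0, 0, 0, 0, -1],
    [0, 0, 0, 0, 0, 0, -1],
    [0, 0, 0, 0, 0, 0, -1],
  ],
)

```text
time_s: 11.17
position: [507.0, 0.8, 18.5]
tool_rot: [[-1.0, 0.021, 0.003], [0.021, 1.0, -0.0], [-0.003, -0.0, -1.0]]
contact_force: [-0.3, 0.0, 5.4]
grip_width: 34.9
grip_force: 61.6
```

Request:
arm_command(
  moves=[
    [0, 0, -0.2, 0, 0, 0, -1],
    [0, 0, -0.5, 0, 0, 0, -1],
    [0, 0, -0.8, 0, 0, 0, -1],
    [0, 0, -0.8, 0, 0, 0, -1],
    [0, 0, -0.8, 0, 0, 0, -1],
  ],
)

```text
time_s: 11.58
position: [505.0, 0.9, 95.3]
tool_rot: [[-1.0, 0.021, -0.001], [0.021, 1.0, 0.0], [0.001, 0.0, -1.0]]
contact_force: [-0.6, 1.4, -2.1]
grip_width: 35.3
grip_force: 60.5
```

Request:
arm_command(
  moves=[
    [0, 0, -0.8, 0, 0, 0, -1],
    [0, 0, -0.8, 0, 0, 0, -1],
    [0, 0, -0.8, 0, 0, 0, -1],
    [0, 0, -0.8, 0, 0, 0, -1],
    [0, 0, -0.8, 0, 0, 0, -1],
  ],
)

```text
time_s: 12.0
position: [505.1, 0.9, 195.6]
tool_rot: [[-1.0, 0.021, -0.0], [0.021, 1.0, -0.0], [0.0, -0.0, -1.0]]
contact_force: [0.2, 0.1, -1.8]
grip_width: 35.2
grip_force: 60.5
```

Request:
arm_command(
  moves=[
    [0, 0, -0.8, 0, 0, 0, -1],
    [0, 0, -0.8, 0, 0, 0, -1],
    [0, 0, -0.8, 0, 0, 0, -1],
    [0, 0, -0.8, 0, 0, 0, -1],
    [0, 0, -0.5, 0, 0, 0, -1],
  ],
)

```text
time_s: 12.42
position: [505.9, 0.8, 289.6]
tool_rot: [[-1.0, 0.021, 0.002], [0.021, 1.0, -0.0], [-0.002, -0.0, -1.0]]
contact_force: [-0.1, -0.3, -1.6]
grip_width: 35.1
grip_force: 60.5
```

Request:
arm_command(
  moves=[
    [0.12, -0.4, 0, 0, 0, 0.11, -1],
    [0.12, -0.8, 0, 0, 0, 0.11, -1],
    [0.12, -0.85, 0, 0, 0, 0.11, -1],
    [0.12, -0.85, 0, 0, 0, 0, -1],
    [0.12, -0.85, 0, 0, 0, 0, -1],
  ],
)

```text
time_s: 12.83
position: [485.6, -93.5, 285.4]
tool_rot: [[-0.999, 0.05, -0.002], [0.05, 0.999, 0.0], [0.002, 0.0, -1.0]]
contact_force: [-0.2, 0.9, -0.8]
grip_width: 34.7
grip_force: 60.5
```

Request:
arm_command(
  moves=[
    [0.12, -0.85, 0, 0, 0, 0, -1],
    [0.12, -0.85, 0, 0, 0, 0, -1],
    [0.12, -0.85, 0, 0, 0, 0, -1],
    [0.12, -0.85, 0, 0, 0, 0, -1],
    [0.12, -0.85, 0, 0, 0, 0, -1],
  ],
)

```text
time_s: 13.25
position: [465.1, -198.9, 285.3]
tool_rot: [[-0.999, 0.051, -0.002], [0.051, 0.999, 0.001], [0.002, 0.001, -1.0]]
contact_force: [-0.1, -0.4, -1.8]
grip_width: 35.6
grip_force: 60.5
```

Request:
arm_command(
  moves=[
    [0.12, -0.85, 0, 0, 0, 0, -1],
    [0.12, -0.85, 0, 0, 0, 0, -1],
    [0.12, -0.85, 0, 0, 0, 0, -1],
    [0.12, -0.85, 0, 0, 0, 0, -1],
    [0.1, -0.75, 0, 0, 0, 0, -1],
  ],
)

```text
time_s: 13.67
position: [445.2, -301.9, 285.2]
tool_rot: [[-0.999, 0.051, -0.002], [0.051, 0.999, 0.001], [0.002, 0.001, -1.0]]
contact_force: [-0.2, 0.1, -1.7]
grip_width: 35.5
grip_force: 60.5
```

Request:
arm_command(
  moves=[
    [0, -0.4, 0, 0, 0.5, 0, -1],
    [0, 0, 0, 0, 0.8, 0, -1],
    [0, 0, 0, 0, 0.8, 0, -1],
    [0, 0, 0, 0, 0.8, 0, -1],
    [0, 0, 0, 0, 0.8, 0, -1],
  ],
)

```text
time_s: 14.08
position: [445.3, -311.0, 285.9]
tool_rot: [[-0.946, 0.051, -0.321], [0.048, 0.999, 0.017], [0.322, 0.001, -0.947]]
contact_force: [-1.1, 1.2, -2.2]
grip_width: 35.1
grip_force: 60.5
```

Request:
arm_command(
  moves=[
    [0, 0, 0, 0, 0.8, 0, -1],
    [0, 0, 0, 0, 0.8, 0, -1],
    [0, 0, 0, 0, 0.8, 0, -1],
    [0, 0, 0, 0, 0.8, 0, -1],
    [0, 0, 0, 0, 0.8, 0, -1],
  ],
)

```text
time_s: 14.5
position: [445.7, -310.8, 285.8]
tool_rot: [[-0.779, 0.051, -0.625], [0.039, 0.999, 0.032], [0.626, 0.001, -0.78]]
contact_force: [-0.2, -0.2, -2.0]
grip_width: 35.1
grip_force: 60.6
```

Request:
arm_command(
  moves=[
    [0, 0, 0, 0, 0.8, 0, -1],
    [0, 0, 0, 0, 0.4, 0, -1],
    [0, 0, 0, 0, 0, 0, -1],
    [0, 0, 0, 0, 0, 0, -1],
  ],
)

```text
time_s: 14.83
position: [445.9, -310.7, 284.9]
tool_rot: [[-0.711, 0.05, -0.701], [0.034, 0.999, 0.036], [0.702, 0.002, -0.712]]
contact_force: [0.3, 0.1, -1.3]
grip_width: 34.5
grip_force: 60.6
```

```bash
cat > aim.py <<'E'
from h import *
import sys
s=sense(); R=s["tool_rot"]; p=s["position"]
lab=np.array([508.8,-320.3,96]); 
Rs=R@np.diag([-1,1,-1.]); off=np.array([72,0,14])-np.array([1.,0,8.5])
w=p+Rs@off; v=Rs@np.array([.7071,0,-.7071]); t=(96-w[2])/v[2]
print("joints",s["joints"].round(2),"win",w.round(1),"los",v.round(3),"dist",round(t,1),"hit-label",(w+t*v-lab).round(1))
want=lab-v*90; print("move tool units",(R.T@(want-w)/25).round(2))
E
python3 aim.py
```

```text
joints [-0.5   0.63  0.95 -0.4   2.24 -2.16] win [ 500.2 -313.3  239. ] los [ 0.007  0.001 -1.   ] dist 143.0 hit-label [-7.6  7.2  0. ]
move tool units [-1.72 -0.27  1.28]
```

Run:
```python
from models import *
import pickle
O,im,Cs=pickle.load(open("m2.pkl","rb"))
# rectify lid top (carton frame) from earlier views, 4 px/mm
for n in("top",):
    gx,gy=np.meshgrid(np.arange(-75,75,.5),np.arange(-80,80,.5),indexing="ij")
    P=np.c_[gx.ravel(),gy.ravel(),0*gx.ravel()]@rz(-.05).T+[509,-320,96]
    uv=proj(Cs[n],P).reshape(gx.shape+(2,)).astype(np.float32)
    L=cv2.remap(im[n],uv[...,0],uv[...,1],cv2.INTER_CUBIC)
    g=cv2.cvtColor(L,cv2.COLOR_RGB2HSV); a=(g[...,1]<90)&(abs(gx)<45)&(abs(gy)<50)
    y,x=np.nonzero(a); xs,ys=gx[a],gy[a]; r=cv2.minAreaRect(np.c_[xs,ys].astype(np.float32)); print("label in carton frame rect",r,"centroid",xs.mean(),ys.mean())
cv2.imwrite("pics/a.png",cv2.resize(L[:,:,::-1],None,fx=1.8,fy=1.8))
s=im["side"]; c=cv2.resize(s[100:190,250:330,::-1],None,fx=6,fy=6,interpolation=cv2.INTER_CUBIC)
c2=cv2.resize(L[::-1,::-1,::-1],(300,280)); v=np.zeros((540,790,3),np.uint8); v[:540,:480]=c; v[:280,485:785]=c2; cv2.imwrite("pics/lid.png",v)
```

```text
label in carton frame rect ((1.2499961853027344, -0.5000038146972656), (51.49999237060547, 68.99998474121094), 0.0) centroid 1.0496232508073198 -0.49982059562253317
```

View pics/lid.png

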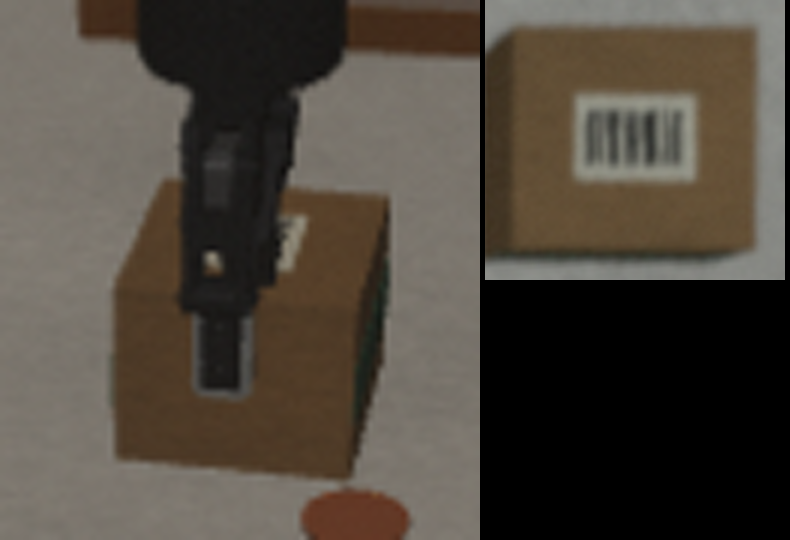

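The lid is shut and flat, and the label centre is at about (510, -320.5). Descending to the scan pose.

Request:
arm_command(
  moves=[
    [-0.4, -0.07, 0.3, 0, 0, 0, -1],
    [-0.5, -0.07, 0.35, 0, 0, 0, -1],
    [-0.5, -0.07, 0.35, 0, 0, 0, -1],
    [-0.35, -0.07, 0.25, 0, 0, 0, -1],
    [0, 0, 0, 0, 0, 0, -1],
  ],
)

```text
time_s: 15.25
position: [454.2, -317.7, 230.1]
tool_rot: [[-0.709, 0.05, -0.703], [0.034, 0.999, 0.037], [0.704, 0.003, -0.71]]
contact_force: [0.2, 0.4, -3.4]
grip_width: 34.9
grip_force: 60.6
```

Request:
arm_command(
  moves=[
    [0, 0, 0, 0, 0, 0, -1],
    [0, 0, 0, 0, 0, 0, -1],
  ],
)

```text
time_s: 15.42
position: [455.3, -318.0, 234.4]
tool_rot: [[-0.712, 0.05, -0.7], [0.036, 0.999, 0.035], [0.701, -0.0, -0.713]]
contact_force: [-0.3, -0.2, -2.4]
grip_width: 34.9
grip_force: 60.6
```

```bash
sed -i 's/508.8,-320.3,96/509.7,-320.4,96/' aim.py; python3 aim.py
python3 - <<'E'
from models import *
s=sense(); R=s["tool_rot"]@np.diag([-1,1,-1.]); 
im=eyes.get_image("side"); S=cam("side"); r=regions_of("side","scanner")
for q in r: print(round(q["conf"],2),q["point"],q["pixels"].sum())
o=s["position"]-R@[1,0,8.5]
v=cv2.resize(im[:,:,::-1],None,fx=4,fy=4,interpolation=cv2.INTER_CUBIC)
for h in scanner([0,0,0]):
    h=(h-[0,0,10])@R.T+o; cv2.polylines(v,[cv2.convexHull(((proj(S,h)+.5)*4).astype(np.float32)).astype(int)],1,(0,255,255),1)
w=o+R@[72,0,14]; 
for a in(w,w+R@[63.6,0,-63.6]): cv2.circle(v,tuple(int(k) for k in (proj(S,a)[0]+.5)*4),4,(255,255,0),-1)
cv2.imwrite("pics/scan.png",v[280:780,880:1480])
E
```

```text
joints [-0.5   0.69  0.96 -0.38  2.18 -2.13] win [ 509.7 -320.7  188.5] los [ 0.009 -0.001 -1.   ] dist 92.5 hit-label [ 0.8 -0.4  0. ]
move tool units [-0.05  0.01  0.1 ]
0.84 [373.5, 302.0] 2219
0.83 [310.6, 94.1] 841
```

View pics/scan.png

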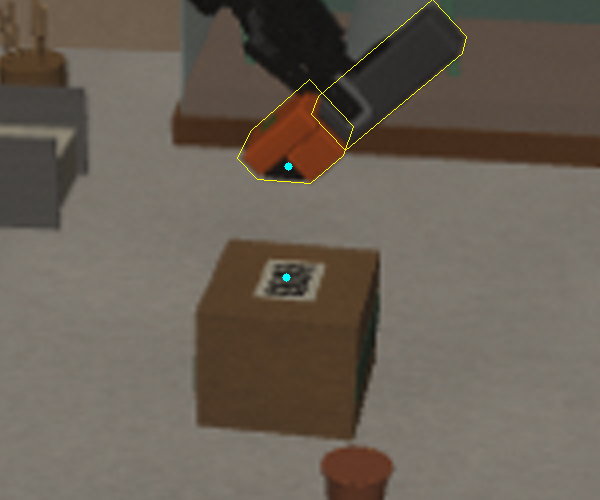

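The overlay matches: the window is about 92 mm above the label, aimed at its centre. I'll trim slightly and hold for about 2.9 s.

Request:
arm_command(
  moves=[
    [-0.05, 0, 0.1, 0, 0, 0, -1],
    [0, 0, 0, 0, 0, 0, -1],
    [0, 0, 0, 0, 0, 0, -1],
    [0, 0, 0, 0, 0, 0, -1],
    [0, 0, 0, 0, 0, 0, -1],
  ],
)

```text
time_s: 15.93
position: [454.5, -317.9, 231.6]
tool_rot: [[-0.712, 0.05, -0.7], [0.036, 0.999, 0.035], [0.701, -0.0, -0.713]]
contact_force: [-0.1, 0.6, -1.2]
grip_width: 34.8
grip_force: 60.6
```

Request:
arm_command(
  moves=[
    [0, 0, 0, 0, 0, 0, -1],
    [0, 0, 0, 0, 0, 0, -1],
    [0, 0, 0, 0, 0, 0, -1],
    [0, 0, 0, 0, 0, 0, -1],
    [0, 0, 0, 0, 0, 0, -1],
  ],
)

```text
time_s: 16.35
position: [454.4, -317.9, 231.4]
tool_rot: [[-0.712, 0.05, -0.7], [0.036, 0.999, 0.035], [0.701, 0.0, -0.713]]
contact_force: [-0.1, -0.2, -1.9]
grip_width: 34.8
grip_force: 60.6
```

Request:
arm_command(
  moves=[
    [0, 0, 0, 0, 0, 0, -1],
    [0, 0, 0, 0, 0, 0, -1],
    [0, 0, 0, 0, 0, 0, -1],
    [0, 0, 0, 0, 0, 0, -1],
    [0, 0, 0, 0, 0, 0, -1],
  ],
)

```text
time_s: 16.77
position: [454.4, -317.9, 231.4]
tool_rot: [[-0.712, 0.05, -0.7], [0.036, 0.999, 0.035], [0.701, 0.0, -0.713]]
contact_force: [-0.4, 0.0, -2.0]
grip_width: 35.3
grip_force: 60.6
```

Request:
arm_command(
  moves=[
    [0, 0, 0, 0, 0, 0, -1],
    [0, 0, 0, 0, 0, 0, -1],
    [0, 0, 0, 0, 0, 0, -1],
    [0, 0, 0, 0, 0, 0, -1],
    [0, 0, 0, 0, 0, 0, -1],
  ],
)

```text
time_s: 17.18
position: [454.4, -317.9, 231.4]
tool_rot: [[-0.712, 0.05, -0.7], [0.036, 0.999, 0.035], [0.701, -0.0, -0.713]]
contact_force: [0.2, -0.1, -1.9]
grip_width: 35.1
grip_force: 60.6
```

Request:
arm_command(
  moves=[
    [0, 0, 0, 0, 0, 0, -1],
    [0, 0, 0, 0, 0, 0, -1],
    [0, 0, 0, 0, 0, 0, -1],
    [0, 0, 0, 0, 0, 0, -1],
    [0, 0, 0, 0, 0, 0, -1],
  ],
)

```text
time_s: 17.6
position: [454.4, -317.9, 231.4]
tool_rot: [[-0.712, 0.05, -0.7], [0.036, 0.999, 0.035], [0.701, 0.0, -0.713]]
contact_force: [0.1, -0.6, -2.3]
grip_width: 35.2
grip_force: 60.6
```

Request:
arm_command(
  moves=[
    [0, 0, 0, 0, 0, 0, -1],
    [0, 0, 0, 0, 0, 0, -1],
    [0, 0, 0, 0, 0, 0, -1],
    [0, 0, 0, 0, 0, 0, -1],
    [0, 0, 0, 0, 0, 0, -1],
  ],
)

```text
time_s: 18.02
position: [454.4, -317.9, 231.4]
tool_rot: [[-0.712, 0.05, -0.7], [0.036, 0.999, 0.035], [0.701, -0.0, -0.713]]
contact_force: [-1.1, -0.0, -2.2]
grip_width: 35.2
grip_force: 60.6
```

Request:
arm_command(
  moves=[
    [0, 0, 0, 0, 0, 0, -1],
    [0, 0, 0, 0, 0, 0, -1],
    [0, 0, 0, 0, 0, 0, -1],
    [0, 0, 0, 0, 0, 0, -1],
    [0, 0, 0, 0, 0, 0, -1],
  ],
)

```text
time_s: 18.43
position: [454.4, -317.9, 231.4]
tool_rot: [[-0.712, 0.05, -0.7], [0.036, 0.999, 0.035], [0.701, 0.0, -0.713]]
contact_force: [0.1, 0.1, -2.3]
grip_width: 35.1
grip_force: 60.6
```

```bash
python3 aim.py
```

```text
joints [-0.5   0.69  0.97 -0.38  2.17 -2.13] win [ 508.8 -320.6  185.6] los [ 0.009 -0.    -1.   ] dist 89.6 hit-label [-0.1 -0.3  0. ]
move tool units [ 0.01  0.01 -0.01]
```

Request:
arm_command(
  moves=[
    [0.4, 0, -0.4, 0, 0, 0, -1],
    [0.56, 0, -0.57, 0, 0, 0, -1],
    [0.56, 0, -0.57, 0, 0, 0, -1],
    [0.3, 0, -0.3, 0, 0, 0, -1],
    [0, 0, 0, 0, -0.6, 0, -1],
  ],
)

```text
time_s: 18.85
position: [454.9, -317.9, 298.0]
tool_rot: [[-0.748, 0.05, -0.661], [0.038, 0.999, 0.032], [0.662, -0.001, -0.749]]
contact_force: [-0.5, 0.5, -3.3]
grip_width: 35.2
grip_force: 60.6
```

Request:
arm_command(
  moves=[
    [0, 0, 0, 0, -0.8, 0, -1],
    [0, 0, 0, 0, -0.8, 0, -1],
    [0, 0, 0, 0, -0.8, 0, -1],
    [0, 0, 0, 0, -0.8, 0, -1],
    [0, 0, 0, 0, -0.8, 0, -1],
  ],
)

```text
time_s: 19.27
position: [454.4, -317.9, 297.2]
tool_rot: [[-0.931, 0.05, -0.362], [0.047, 0.999, 0.017], [0.363, -0.001, -0.932]]
contact_force: [-0.5, -0.8, -1.4]
grip_width: 35.1
grip_force: 60.5
```

Request:
arm_command(
  moves=[
    [0, 0, 0, 0, -0.8, 0, -1],
    [0, 0, 0, 0, -0.8, 0, -1],
    [0, 0, 0, 0, -0.8, 0, -1],
    [0, 0, 0, 0, -0.8, 0, -1],
    [0, 0, 0, 0, -0.8, 0, -1],
  ],
)

```text
time_s: 19.68
position: [454.2, -318.0, 297.3]
tool_rot: [[-0.999, 0.05, -0.022], [0.05, 0.999, -0.0], [0.022, -0.001, -1.0]]
contact_force: [-1.0, 0.2, -2.3]
grip_width: 35.1
grip_force: 60.5
```

Request:
arm_command(
  moves=[
    [0, 0, 0, 0, -0.3, 0, -1],
    [0, 0, 0, 0, 0, 0, -1],
    [0, 0, 0, 0, 0, 0, -1],
  ],
)

```text
time_s: 19.93
position: [453.7, -318.0, 296.6]
tool_rot: [[-0.999, 0.051, -0.001], [0.051, 0.999, -0.0], [0.001, -0.0, -1.0]]
contact_force: [0.6, -0.0, -1.7]
grip_width: 34.8
grip_force: 60.5
```

Request:
arm_command(
  moves=[
    [0, 0, 0, 0, 0, -0.3, -1],
    [0, 0, 0, 0, 0, -0.3, -1],
    [0, 0, 0, 0, 0, -0.3, -1],
    [0, 0, 0, 0, 0, -0.32, -1],
    [-0.1, 0.5, 0, 0, 0, 0, -1],
  ],
)

```text
time_s: 20.35
position: [455.9, -306.2, 295.3]
tool_rot: [[-0.998, -0.057, -0.003], [-0.057, 0.998, 0.0], [0.003, 0.0, -1.0]]
contact_force: [0.6, -0.2, -2.4]
grip_width: 35.2
grip_force: 60.5
```

Request:
arm_command(
  moves=[
    [-0.2, 0.85, 0, 0, 0, 0, -1],
    [-0.2, 0.85, 0, 0, 0, 0, -1],
    [-0.2, 0.85, 0, 0, 0, 0, -1],
    [-0.2, 0.85, 0, 0, 0, 0, -1],
    [-0.2, 0.85, 0, 0, 0, 0, -1],
  ],
)

```text
time_s: 20.77
position: [475.2, -195.9, 295.8]
tool_rot: [[-0.998, -0.056, -0.002], [-0.056, 0.998, 0.001], [0.002, 0.001, -1.0]]
contact_force: [0.7, 0.0, -2.1]
grip_width: 34.6
grip_force: 60.5
```

Request:
arm_command(
  moves=[
    [-0.2, 0.85, 0, 0, 0, 0, -1],
    [-0.2, 0.85, 0, 0, 0, 0, -1],
    [-0.2, 0.85, 0, 0, 0, 0, -1],
    [-0.2, 0.85, 0, 0, 0, 0, -1],
    [-0.2, 0.85, 0, 0, 0, 0, -1],
  ],
)

```text
time_s: 21.18
position: [494.0, -88.3, 295.9]
tool_rot: [[-0.998, -0.056, -0.002], [-0.056, 0.998, -0.0], [0.002, 0.0, -1.0]]
contact_force: [-0.0, 0.1, -2.0]
grip_width: 34.8
grip_force: 60.5
```

Request:
arm_command(
  moves=[
    [-0.2, 0.85, 0, 0, 0, 0, -1],
    [-0.2, 0.85, 0, 0, 0, 0, -1],
    [-0.2, 0.85, 0, 0, 0, 0, -1],
    [-0.1, 0.6, 0, 0, 0, 0, -1],
    [0, 0.5, 0, 0, 0, 0, -1],
  ],
)

```text
time_s: 21.6
position: [506.3, 4.1, 295.8]
tool_rot: [[-0.998, -0.058, -0.002], [-0.058, 0.998, -0.0], [0.002, 0.0, -1.0]]
contact_force: [0.6, 0.4, -2.3]
grip_width: 35.1
grip_force: 60.5
```

Request:
arm_command(
  moves=[
    [0, 0, 1, 0, 0, 0, -1],
    [0, 0, 1, 0, 0, 0, -1],
    [0, 0, 1, 0, 0, 0, -1],
    [0, 0, 1, 0, 0, 0, -1],
    [0, 0, 1, 0, 0, 0, -1],
  ],
)

```text
time_s: 22.02
position: [505.9, 2.4, 169.9]
tool_rot: [[-0.998, -0.056, -0.001], [-0.056, 0.998, -0.0], [0.001, -0.0, -1.0]]
contact_force: [0.7, -0.4, -1.3]
grip_width: 34.9
grip_force: 60.7
```

Request:
arm_command(
  moves=[
    [0, 0, 1, 0, 0, 0, -1],
    [0, 0, 0, 0, 0, 0, -1],
    [0, 0, 0, 0, 0, 0, -1],
  ],
)

```text
time_s: 22.27
position: [504.8, 2.3, 144.9]
tool_rot: [[-0.998, -0.056, -0.005], [-0.056, 0.998, 0.0], [0.005, 0.0, -1.0]]
contact_force: [-0.2, 0.0, -0.9]
grip_width: 35.4
grip_force: 60.4
```

Request:
arm_command(
  moves=[
    [0, 0, 1, 0, 0, 0, -1],
    [0, 0, 1, 0, 0, 0, -1],
    [0, 0, 1, 0, 0, 0, -1],
    [0, 0, 0.9, 0, 0, 0, -1],
    [0, 0, 0.5, 0, 0, 0, -1],
  ],
)

```text
time_s: 22.68
position: [506.6, 1.9, 36.0]
tool_rot: [[-0.998, -0.056, -0.0], [-0.056, 0.998, -0.0], [0.0, -0.0, -1.0]]
contact_force: [-0.7, 0.5, -1.9]
grip_width: 35.0
grip_force: 60.6
```

Request:
arm_command(
  moves=[
    [0, 0, 0.2, 0, 0, 0, -1],
    [0, 0, 0, 0, 0, 0, -1],
    [0, 0, 0, 0, 0, 0, -1],
    [0, 0, 0, 0, 0, 0, -1],
  ],
)

```text
time_s: 23.02
position: [508.1, 1.7, 33.4]
tool_rot: [[-0.998, -0.056, 0.003], [-0.056, 0.998, -0.0], [-0.003, -0.001, -1.0]]
contact_force: [1.0, 0.3, -2.0]
grip_width: 35.1
grip_force: 60.6
```

Request:
arm_command(
  moves=[
    [0.04, 0.03, 0.15, 0, 0, 0, -1],
    [0.03, 0, 0.15, 0, 0, 0, -1],
    [0, 0, 0.12, 0, 0, 0, -1],
    [0, 0, 0.08, 0, 0, 0, -1],
    [0, 0, 0, 0, 0, 0, -1],
  ],
)

```text
time_s: 23.43
position: [504.4, 2.4, 18.7]
tool_rot: [[-0.998, -0.056, -0.0], [-0.056, 0.998, 0.0], [0.0, 0.0, -1.0]]
contact_force: [-1.4, -0.2, -0.5]
grip_width: 35.1
grip_force: 60.8
```

Request:
arm_command(
  moves=[
    [0, 0, 0.04, 0, 0, 0, -1],
    [0, 0, 0, 0, 0, 0, -1],
    [0, 0, 0, 0, 0, 0, -1],
  ],
)

```text
time_s: 23.68
position: [504.5, 2.5, 18.5]
tool_rot: [[-0.998, -0.056, -0.0], [-0.056, 0.998, -0.0], [0.0, -0.0, -1.0]]
contact_force: [-7.3, 0.8, 11.4]
grip_width: 35.2
grip_force: 62.2
```

Contact with the pad at the same height as the grasp. Releasing and backing off.

Request:
arm_command(
  moves=[
    [0, 0, -0.02, 0, 0, 0, -0.1],
    [0, 0, 0, 0, 0, 0, 0.2],
    [0, 0, 0, 0, 0, 0, 0.6],
    [0, 0, 0, 0, 0, 0, 1],
    [0, 0, 0, 0, 0, 0, 1],
  ],
)

```text
time_s: 24.1
position: [504.5, 2.5, 18.0]
tool_rot: [[-0.998, -0.056, -0.0], [-0.056, 0.998, 0.0], [0.0, 0.0, -1.0]]
contact_force: [0.3, 0.7, -0.3]
grip_width: 84.2
grip_force: 0.0
```

Request:
arm_command(
  moves=[
    [0, 0, 0, 0, 0, 0, 1],
    [0, 0, -0.2, 0, 0, 0, 1],
    [0, 0, -0.4, 0, 0, 0, 1],
    [0, 0, -0.8, 0, 0, 0, 1],
    [0, 0, -1, 0, 0, 0, 1],
  ],
)

```text
time_s: 24.52
position: [503.1, 2.6, 78.0]
tool_rot: [[-0.998, -0.056, -0.003], [-0.056, 0.998, 0.0], [0.003, 0.0, -1.0]]
contact_force: [1.0, 0.1, -0.2]
grip_width: 85.4
grip_force: 0.0
```

Request:
arm_command(
  moves=[
    [0, 0, -1, 0, 0, 0, 1],
    [0, 0, -1, 0, 0, 0, 1],
    [0, 0, -1, 0, 0, 0, 1],
    [0, 0, -1, 0, 0, 0, 1],
    [0, 0, -1, 0, 0, 0, 1],
  ],
)

```text
time_s: 24.93
position: [504.5, 2.5, 205.6]
tool_rot: [[-0.998, -0.056, 0.001], [-0.056, 0.998, -0.0], [-0.001, -0.0, -1.0]]
contact_force: [-0.9, -0.3, 0.2]
grip_width: 85.1
grip_force: 0.0
```

Request:
arm_command(
  moves=[
    [0.4, 0, 0, 0, 0, 0, 1],
    [0.4, 0, 0, 0, 0, 0, 1],
    [0, 0, 0, 0, 0, 0, 1],
    [0, 0, 0, 0, 0, 0, 1],
  ],
)

```text
time_s: 25.27
position: [484.6, 1.3, 204.0]
tool_rot: [[-0.998, -0.056, 0.001], [-0.056, 0.998, -0.0], [-0.001, -0.0, -1.0]]
contact_force: [-0.3, 0.5, 0.3]
grip_width: 85.3
grip_force: 0.0
```

```bash
python3 meas.py
python3 - <<'E'
from models import *
import pickle
O,im,Cs=pickle.load(open("m2.pkl","rb")); W,S=Cs["wrist"],Cs["side"]
f=lambda m:m.astype(float)
pick=lambda n,q:max(O[n,q],key=lambda m:m.sum() if abs(at_z(Cs[n],np.argwhere(m).mean(0)[::-1],30)[0,:2]-[510,0]).max()<60 else 0)
sw,pw=pick("wrist","scanner"),pick("wrist","pad")
x,q=fit([(W,f(sw))],scanner,[506,2,.05],[10,10,.1]); print("sc wrist",x.round(3),round(q,3))
p,q=fit([(W,f(pw|sw))],lambda p:pad(p)+scanner(x),[505,3,.05],[10,10,.1]); print("pad wrist",p.round(3),round(q,3))
ss=pick("side","scanner"); x2,q=fit([(S,f(ss))],scanner,x,[10,10,.1]); print("sc side",x2.round(3),round(q,3))
d=rz(-p[2])@np.r_[x[:2]-p[:2],0]; print("scanner in pad frame",d.round(1),"yaw deg",np.degrees(x[2]-p[2]).round(1))
v=cv2.resize(im["wrist"][:,:,::-1],None,fx=1.5,fy=1.5)
for h in pad(p)+scanner(x): cv2.polylines(v,[cv2.convexHull(((proj(W,h)+.5)*1.5).astype(np.float32)).astype(int)],1,(0,255,255),1)
cv2.imwrite("pics/wfit2.png",v)
E
```

```text
[484.6   1.3 204. ] 25.2667
wrist pad 0.76 [274. 159.] 6857 [465.  21.  30.]
wrist scanner 0.73 [255. 209.] 6836 [521.   4.  30.]
wrist scanner 0.66 [501.  49.] 1789 [350. 225.  30.]
wrist carton 0.83 [ 15. 187.] 3878 [ 510. -252.   30.]
top pad 0.66 [244. 225.] 491 [444.  17.  30.]
top pad 0.57 [367. 200.] 2185 [ 518. -335.   30.]
top scanner 0.85 [162. 285.] 1045 [273. 242.  30.]
top scanner 0.64 [249. 225.] 212 [445.   2.  30.]
top lid 0.94 [367. 203.] 2189 [ 508. -335.   30.]
top carton 0.77 [362. 203.] 2505 [ 509. -321.   30.]
side pad 0.88 [282. 235.] 834 [490.  63.  30.]
side scanner 0.68 [275. 217.] 1434 [516. -10.  30.]
side scanner 0.56 [376. 300.] 2151 [274. 252.  30.]
side scanner 0.17 [289. 255.] 425 [464. 136.  30.]
side lid 0.72 [298. 144.] 529 [ 497. -426.   30.]
side carton 0.7 [298. 158.] 1589 [ 489. -326.   30.]
sc wrist [5.0319e+02 2.7810e+00 5.7000e-02] 0.955
pad wrist [5.04956e+02 4.05400e+00 5.50000e-02] 0.977
sc side [5.03324e+02 4.71000e-01 8.80000e-02] 0.92
scanner in pad frame [-1.8 -1.2  0. ] yaw deg 0.1
```

View pics/wfit2.png

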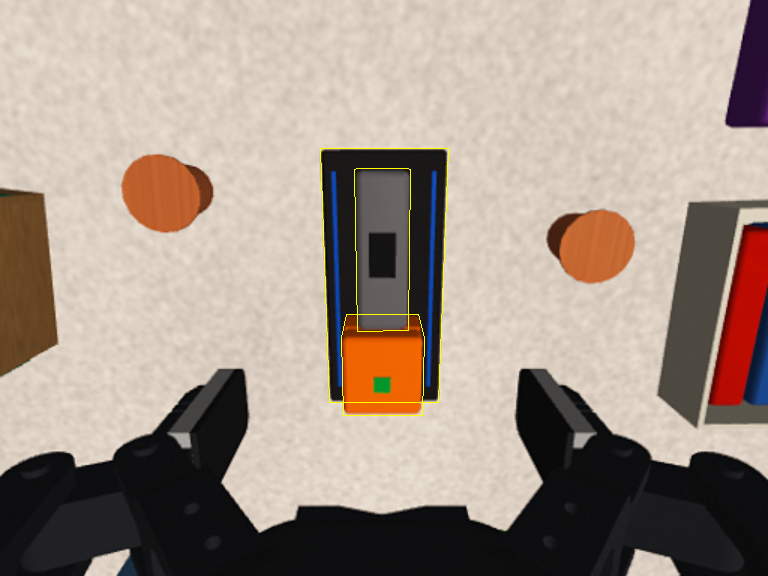

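The scanner sits lengthwise on the pad, within about 2 mm of centre and 0.1° of its axis. The capsules are undisturbed, the lid is shut, and the gripper touches nothing.

```bash
python3 -c "
from rig import ticket
print(ticket.job_done())"
```

```text
the job is handed in; nothing more can be done
None
```

The job is handed in at about 25 s: the lid is shut, the label was scanned from 90 mm above for over two seconds, and the scanner is back upright on its pad, about 2 mm off centre.

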